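# Unload a sterilised teat with sprung tongs

### The job

The steriliser has finished: turn its timer, the inner of the two concentric knobs, back to off without shifting the outer ring. Then take the sprung tongs and, never touching the teat with the robot itself, lift the amber teat out of the basin and set it gently upright in the middle of the white saucer, holding it in the tongs until it is down. Stand the tongs back in their holder, and leave everything else as it is.

Things in the scene. Friction and masses are not known exactly. Their poses are not given: they have to be found in the camera images.
- steriliser: Baby-bottle steam steriliser, fixed: open rectangular white basin, outside 166 (its x) x 204 mm (its y), inside 152 x 192 mm, rim 74 mm and inner floor 42 mm above the worktop, with a low control nose (top 44 mm high) on its -x side, towards the robot. Origin on the worktop, 30 mm to the -x side of the basin's centre
- basin (a point): Centre of the basin's inner floor; x and y along the basin's sides
- timer (a joint): Timer, the inner of two concentric knobs on the nose: black bar grip 27 mm long, 10 mm thick, 21 mm tall, top 78 mm above the worktop. rad, 0 = off (a stop; the bar's white-line end points along the steriliser's +x, away from the robot, at the red mark), grows clockwise seen from above, so turn it anticlockwise; stays where left (0.02 N m friction)
- timer_grip (a point): On the timer's upright axis, 68 mm above the worktop, at mid height of the black bar; its x axis runs along the bar to the white-line end
- ring (a joint): Mode ring, the outer of the two concentric knobs: grey ring 48 mm across right under the timer, its top 53.5 mm above the worktop. rad, clockwise from above; turns very easily (0.006 N m)
- ring_mark (a point): White mark on the top of the mode ring, 20 mm from the axis
- tongs: Sprung steel tongs, 120 mm tall, 60 g, standing upright in their holder, tips open and down. z up towards the bow; the arms lie at +y and -y and close along y, both alike, hinged 112 mm above the origin. Tips: dark silicone pads 16 mm wide (x), 15 mm tall, 5 mm thick; inner faces 61 mm apart and lower ends 5 mm above the origin at rest, 30 mm apart, parallel and 1 mm above it when squeezed
- tongs_grip (a point): Middle between the tongs' blue grip pads (outside the arms, 24 mm wide in x, 34 mm tall), 78 mm above the tongs' origin, 42 mm below the top of the bow; axes as the tongs. Over the pads: 44 mm at rest; 39 to 42 mm holds the tongs with the tips still well open; at 34 mm the tips are 30 mm apart and parallel; stop at 26 mm. The springs push back with 4 N at rest, 9 N at 34 mm
- holder: White tongs holder, fixed: open-topped sleeve 40 x 100 x 50 mm tall on a grey foot 64 x 116 mm; inside 30 mm (x) by 90 mm (y), inner floor 5 mm above the worktop; origin at the centre of its underside, z up
- teat: Amber bottle teat, 30 g, 47 mm tall, standing nipple up in the basin: flange 38 mm across and 4 mm thick, then a straight round bell 30 mm across from 4 to 21 mm, then the narrow nipple; origin at the centre of its underside, z up
- cap: Blue dome cap 44 mm across, 43 mm tall, in the basin; origin at the centre of its underside, z up
- collar: White screw ring 47 mm across, 17 mm tall, in the basin; origin at the centre of its underside, z up
- dummy: Green dummy (soother) with a round shield 43 mm across and a white ring handle on top, 34 mm tall, in the basin; origin at the centre of its underside, z up
- saucer: White round saucer, fixed, 120 mm across its rim, rim 13 mm high, flat inner floor about 84 mm across, 6 mm above the worktop; origin at the centre of its underside, z up
- feeder: Pale baby bottle, 52 mm across, 128 mm tall, bystander; origin at the centre of its underside, z up
- spice_jar: Spice jar with a red lid, 45 mm across, 106 mm tall, bystander; origin at the centre of its underside, z up
- mug: White mug, 83 mm across, 116 mm with the handle, 94 mm tall, bystander; origin on its underside
- tin: Food tin, 75 mm across, 58 mm tall, bystander; origin at the centre of its underside, z up
- oil_bottle: Dark bottle with a yellow cap, 58 mm across, 207 mm tall, bystander; origin at the centre of its underside, z up
Not all that is in view belongs to the job. Several things have the shape of the tongs; the one meant has the colours described above.

How it is judged (in metres and radians):
On the way, in this order (a step that is already met when the one before it is completed fails the run):
1. the timer is turned back to off (value of joint timer below 0.1 rad), for 0.2 s.
2. the teat is lifted clear of the basin in the tongs (contact force between tongs and teat above 0.15 N and z of teat in the frame of basin above 0.04 m), for 0.2 s.
3. the teat, still gripped in the tongs, is lowered to within 10 mm of the saucer's floor, within 30 mm of its middle (contact force between tongs and teat above 0.15 N and horizontal distance between teat and saucer below 0.03 m and z of teat in the frame of saucer below 0.016 m), for 0.1 s.
At the end, for the whole second after the job is handed in: Timer within 0.1 rad of off; teat at rest, upright (0.2 rad), on the saucer within 30 mm of its centre; tongs let go, at rest, clear of the teat, standing in the holder: within 0.3 rad of upright, 20 mm of the holder's centre, and 15 mm of its floor (value of joint timer below 0.1 rad and horizontal distance between teat and saucer below 0.03 m and z of teat in the frame of saucer below 0.016 m and angle between teat's own z axis and vertical below 0.2 rad and linear speed of each of teat, tongs below 0.01 m/s and horizontal distance between tongs and holder below 0.02 m and height (world z) of tongs below 0.015 m and angle between tongs's own z axis and vertical below 0.3 rad and contact force between tongs and teat below 0.01 N); the robot touches nothing.
It fails at once if the mode ring is shifted by more than about 0.2 rad (its mark by 4 mm) (distance of ring_mark from where it was at the start of the episode above 0.004 m).
It fails at once if the robot touches the teat itself (contact force between any of the fingers, the arm and teat above 0.2 N).
It fails at once if the teat comes down on the worktop (height (world z) of teat below 0.003 m).
It fails at once if another part in the basin is shifted more than 20 mm or tipped (distance of any of cap, collar, dummy from where it was at the start of the episode above 0.02 m or angle between any of cap, collar, dummy's own z axis and vertical above 0.5 rad).
It fails at once if a bystander is shifted more than 25 mm or tipped (distance of any of feeder, spice_jar, mug, tin, oil_bottle from where it was at the start of the episode above 0.025 m or angle between any of feeder, spice_jar, mug, tin, oil_bottle's own z axis and vertical above 0.5 rad).
It also fails if it takes over 70 s, if anything falls off the work surface, if the arm or the gripper's body presses on something with over 40 N, if the wrist force passes 120 N, or if a joint passes its speed limit or range.

### The arm

A 6-joint arm with a two-finger parallel gripper is mounted at the origin on a cart in front of the work surface, level with it; the furniture and walls round the work are solid. World frame = base frame: x ahead of the robot, y to its left, z up, the work surface at z = 0. Lengths are in mm, angles in degrees, forces in N, time in s.
With the tool pointing down it reaches from about 400 to 825 mm from the base axis. Payload 7 kg.
Tool frame: the origin (TCP) lies between the finger pads; the fingertips stand 17 mm ahead of it and the grasp point (between the pads) lies 2 mm behind it; z points along the fingers, y is the line along which they close (so a half turn about z gives the same grasp; the last joint's range is limited). The gripper opens to 85 mm and grips with 20 to 120 N. Pads are 22 mm wide; open, the fingers measure 114 mm over their backs; the gripper's body (76 mm by 85 mm) begins 54 mm behind the grasp point. The pads swing forward as they close: fully open they stand 13 mm farther back than shut.
Start: joints at [90.877, 20.546, 0.682, 0, -70.136, -16.507], TCP at [181.874, 650.013, 248.302] pointing down, gripper open.
Joint ranges: [-176.03, 176.03], [-82.01, 121.73], [-58.28, 71.71], [-173.87, 95.51], [-174.79, -0.11], [-173.66, 173.66]. Speed limits (degrees/s): [136.94, 136.94, 172.46, 180, 180, 180].

### API

Orientations are given as a 3x3 rotation matrix whose columns are the frame's x, y, z axes.
In Python, from plant import env gives the robot as it stands. The module is installed in compiled form; this text tells all that it offers.
- The arm moves only by the tool servo_tool, never from a script. Its arguments are lists of equal length, an entry for each row: "rot": the turn, a rotation vector about the tool's x, y, z in degrees, a list of three; "travel": the shift along the tool's x, y, z in m, a list of three; "claw": the finger opening in m, from 0 to 0.0854. In form: {"rot": [[wx, wy, wz], ...], "travel": [[dx, dy, dz], ...], "claw": [claw, ...]}. A call has 1 to 8 rows; each row shifts and turns the commanded pose from where the row before left it, along the tool's axes as they then stand; what a row does not reach is not made up. A row lasts 1/12 s, in which the tool goes at most 41.7 mm and 7.16 degrees, less where a joint would pass 70% of its speed; a pose out of reach is approached as far as the arm can. A call with a gripper value outside its range is refused whole. The fingers move at their own pace and stop on an object; "grip_force" is the grip in N (left out, the last holds). Time passes only in rows, so rows that do not move let the fingers close. It gives the time, the measured TCP pose, the force, the opening and the grip force at its end, in the units of the state.
- env.sense(): the state, without advancing time (a new reading comes with each control period).
- env.get_image(name): name is "scene" or "top" or "wrist"; returns a dict with "image" (420x560x3 uint8, blue, green, red), "range_z" (420x560 float32, mm along the optical axis (not along the pixel's ray), 0 where there is no reading), "camera_matrix" (3x3 intrinsics, pixels), "xyz" and "rotation" of the camera in the world. Camera axes: x right, y up, looking along -z (the intrinsics and any distortion apply to the point x, -y, -z); pixel columns grow to the right and rows downward; lengths in mm; the calibration is good to about 2 mm. The wrist camera is an equidistant fisheye: a pixel r from the principal point sees the ray r / f radians off the axis. A picture is of the moment at which its call begins.
- env.job_done(): hands the job in; it is judged then, once.
The state is a dict: "time_s": time; "joint_pos": joint angles; "joint_velocities": joint speeds; "tau": joint torques, N m; "eef_pos": TCP position; "eef_rot": TCP orientation; "ft_force": force on the tool from outside, world axes, zero at the start; "wrist_torque": the same for the moment, N m; "finger_gap": finger opening in mm; "grasp_force": force on a finger pad.
Only numpy, scipy, OpenCV 4.12 (cv2) and the standard library are available. Lean on these libraries where they do the work, as an engineer would, in place of code of your own. Each camera call takes 0.05 s, during which the arm holds its last target. There are 200 camera calls.

## Working session

There is one attempt and no reset: what is moved stays moved. The work goes in short steps, Python scripts to look and compute and a tool call to move; the robot and the scene stay as the last step left them, time stands still between calls to the robot, and variables do not carry over. Pictures are saved under pics/ and viewed, at most 10 in all, crops included, and the job is handed in when it is done.

Besides the shell and the picture viewer there is one more tool, called after "Call:" as name(argument=value, ...) on one line, values as JSON. servo_tool: Moves the arm, as the interface text tells. Its arguments: {"type":"object","properties":{"rot":{"type":"array","items":{"type":"array","items":{"type":"number"}}},"travel":{"type":"array","items":{"type":"array","items":{"type":"number"}}},"claw":{"type":"array","items":{"type":"number"}},"grip_force":{"type":"number"}},"required":["rot","travel","claw"]}

```bash
mkdir -p pics
cat > h.py <<'E'
import numpy as np, cv2
from plant import env
def grab(n):
    d=env.get_image(n); np.savez('%s.npz'%n,**d); return d
def pts(d):
    K=np.array(d['camera_matrix']);z=d['range_z'];v,u=np.mgrid[:z.shape[0],:z.shape[1]]
    c=np.stack([(u-K[0,2])/K[0,0]*z,-(v-K[1,2])/K[1,1]*z,-z],-1)
    return c@np.array(d['rotation']).T+np.array(d['xyz'])
E
python3 - <<'E'
from h import *
s=env.sense(); print(s)
for n in('scene','top'):
    d=grab(n); print(n,d['camera_matrix'],d['xyz'],d['rotation']); cv2.imwrite('pics/%s0.png'%n,cv2.resize(d['image'],(800,600),interpolation=cv2.INTER_CUBIC))
E
```

```text
{'time_s': 0.0, 'joint_pos': array([ 9.08770343e+01,  2.05916244e+01,  6.34489492e-01, -1.90849962e-02,
       -7.01348435e+01, -1.65071175e+01]), 'joint_velocities': array([ 0.02592495, -0.02084697, -0.06460456,  0.0201956 , -0.10047333,
       -0.02008322]), 'tau': array([ 2.01427993e-04, -5.83312690e+01,  2.93415642e+01,  6.93634450e+00,
       -6.04109649e-03,  2.91191711e-06]), 'eef_pos': array([181.76638071, 649.61015577, 247.37020392]), 'eef_rot': array([[ 9.62990690e-01, -2.69534502e-01, -2.88666729e-04],
       [-2.69534611e-01, -9.62989357e-01, -1.60991384e-03],
       [ 1.55944338e-04,  1.62813772e-03, -9.99998662e-01]]), 'ft_force': array([ 0.72271654,  0.04366235, -0.53375528]), 'wrist_torque': array([ 0.02181157, -0.00261317,  0.0743664 ]), 'grasp_force': 0.0, 'finger_gap': 85.17798260122659}
scene [[394.27338987   0.         285.53167706]
 [  0.         394.27338987 213.38163572]
 [  0.           0.           1.        ]] [ 194.6437287  -737.64565805  612.26800802] [[ 0.91285312  0.20981067 -0.35025514]
 [-0.40827883  0.47486844 -0.77962066]
 [ 0.00275238  0.85468091  0.51914639]]
top [[390.42020627   0.         270.49942644]
 [  0.         390.42020627 208.16780587]
 [  0.           0.           1.        ]] [ 461.33482781   63.0275923  1088.44622319] [[-0.01156935  0.99402831 -0.1085075 ]
 [-0.99992679 -0.01111616  0.00478057]
 [ 0.00354584  0.10855486  0.99408414]]
```

View pics/scene0.png

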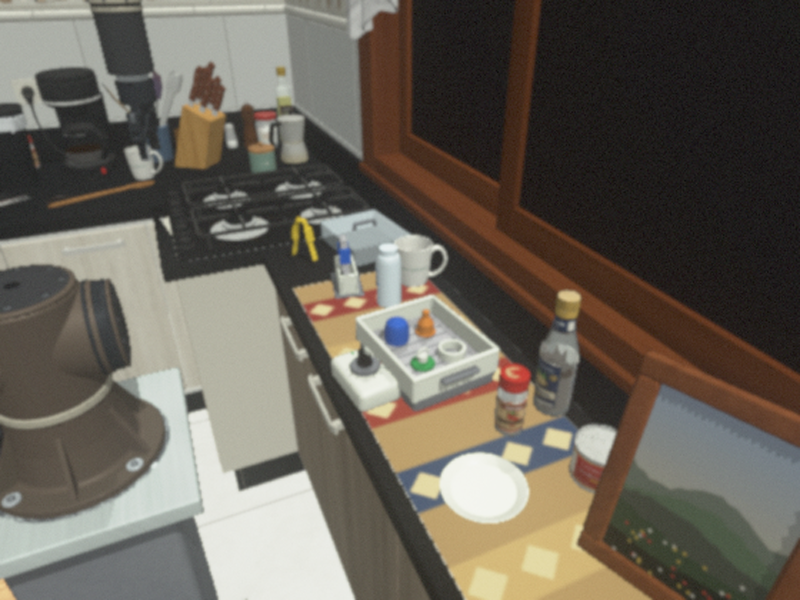

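View pics/top0.png

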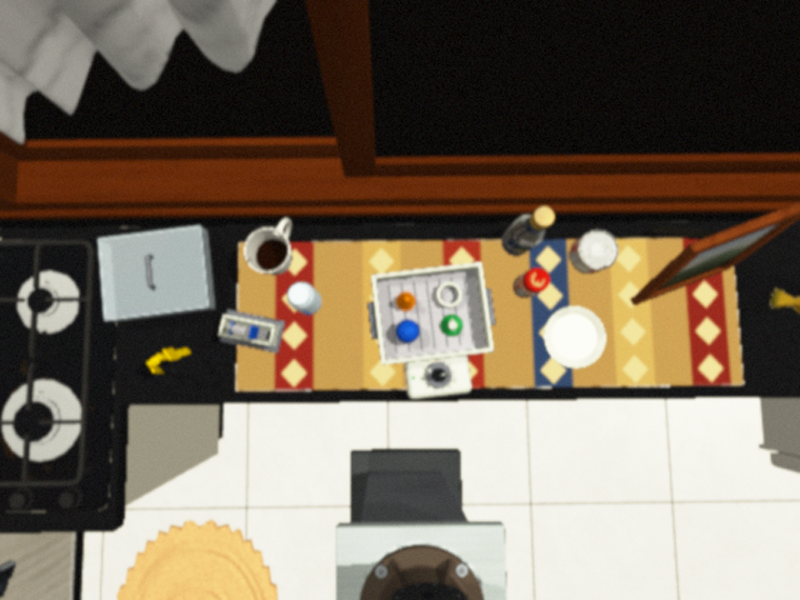

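The pictures show the blue tongs in the holder at about (250,331) in the top view, with the teat at (405,300), cap at (407,331), dummy at (452,325), collar at (447,293), timer at (437,375) and saucer at (574,337). The yellow tongs are decoys. Next I'll measure these.

Run:
```python
from h import *
d=dict(np.load('top.npz'));P=pts(d);im=d['image'];hsv=cv2.cvtColor(im,cv2.COLOR_BGR2HSV);H,S,V=[hsv[...,i].astype(int) for i in range(3)]
def rep(n,m):
    m=m&(d['range_z']>0)
    q=P[m]; 
    if len(q): print(n,len(q),'mean',q.mean(0).round(1),'med',np.median(q,0).round(1),'mid',((q.min(0)+q.max(0))/2).round(1),'ext',np.ptp(q,axis=0).round(1),'ztop',np.percentile(q[:,2],95).round(1))
def box(x0,x1,y0,y1):  # 800x600 px
    m=np.zeros(H.shape,bool); m[int(y0*.7):int(y1*.7),int(x0*.7):int(x1*.7)]=1; return m
Z=P[...,2]
rep('teat',box(385,425,280,315)&(S>140)&(H<20))
rep('cap',box(385,430,312,345)&(S>140)&(H>100))
rep('dummy',box(430,470,308,340)&(S>100)&(H>40)&(H<90))
rep('collar',box(428,470,275,309)&(Z>50)&(Z<70))
rep('saucer',box(535,615,300,372)&(S<60)&(V>140)&(Z<30))
rep('rim',box(365,500,255,365)&(Z>66)&(Z<82)&(S<60))
rep('feeder',box(280,330,275,320)&(Z>60)); rep('mug',box(240,300,210,275)&(Z>80))
rep('jar',box(510,555,260,300)&(Z>85)); rep('oil',box(500,560,200,255)&(Z>150)); rep('tin',box(570,625,225,275)&(Z>45))
rep('holder',box(215,290,300,355)&(Z>40)&(Z<60)); rep('tongs',box(215,290,300,355)&(Z>90))
rep('bar',box(415,460,350,395)&(Z>66)); rep('nose',box(400,480,355,400)&(Z>36)&(Z<48)&(V>140))
m=(box(365,500,255,365)&(Z>66)&(Z<82)&(S<60)); print('rim rect',cv2.minAreaRect(P[m][:,:2].astype(np.float32)))
m=box(215,290,300,355)&(Z>40)&(Z<60); print('holder rect',cv2.minAreaRect(P[m][:,:2].astype(np.float32)))
c=lambda x0,x1,y0,y1:cv2.resize(im[y0:y1,x0:x1],(400,400),interpolation=cv2.INTER_CUBIC)
cv2.imwrite('pics/crops.png',np.hstack([c(278,334,238,288+6),c(145,205,205,265)]))
```

```text
teat 125 mean [566.1  23.5  66.3] med [565.3  23.5  67.4] mid [567.4  21.9  66.5] ext [32.2 32.3 49.4] ztop 88.9
cap 178 mean [510.7  21.5  81. ] med [511.3  21.6  81.4] mid [511.9  21.1  78.9] ext [36.7 36.8 16.8] ztop 85.9
dummy 108 mean [521.7 -60.8  48.8] med [520.5 -59.6  48.7] mid [521.9 -61.3  53.2] ext [35.2 35.  19.7] ztop 51.4
collar 109 mean [578.4 -57.6  57.6] med [578.6 -57.8  57.9] mid [578.4 -56.9  56.3] ext [43.5 45.  12.4] ztop 61.3
saucer 1532 mean [ 499.3 -303.6    6.5] med [ 499.8 -303.6    6.3] mid [ 504.4 -300.8    6.7] ext [134.  125.9  23.3] ztop 12.5
rim 843 mean [543.1 -24.7  75.1] med [541.  -26.8  75.3] mid [544.  -22.1  73.8] ext [181.9 221.8  15.1] ztop 78.4
feeder 361 mean [570.2 206.6 113.1] med [569.8 205.8 113.3] mid [572.2 210.5  96.5] ext [49.6 50.6 73. ] ztop 129.2
mug 459 mean [692.5 270.1 102. ] med [705.  267.6  94.7] mid [671.8 265.8 102. ] ext [108.8 106.8  43.8] ztop 121.6
jar 266 mean [ 596.8 -208.3  103.7] med [ 596.7 -208.   104.9] mid [ 596.6 -210.    98.4] ext [42.6 43.4 24.5] ztop 108.2
oil 298 mean [ 686.8 -191.8  189.5] med [ 683.9 -
[... 177 characters left out ...]
 14.6] ztop 57.8
holder 218 mean [516.  317.1  48.4] med [513.5 312.6  48.5] mid [515.5 319.4  49.1] ext [ 56.7 103.3  17.6] ztop 52.8
tongs 110 mean [515.7 311.5 107.8] med [513.8 311.3 111.5] mid [532.7 285.  105.4] ext [ 67.3 108.2  30.3] ztop 118.9
bar 144 mean [454.3 -32.2  75.9] med [462.4 -32.9  75.9] mid [448.1 -30.8  75.7] ext [48.3 80.1 15.3] ztop 79.8
nose 894 mean [427.2 -33.   42.6] med [425.9 -26.1  42.7] mid [428.6 -31.1  42. ] ext [ 79.8 130.   11.4] ztop 46.0
rim rect ((542.6397094726562, -18.53685760498047), (166.0319061279297, 216.3167266845703), 6.161466121673584)
holder rect ((516.9201049804688, 319.81298828125), (99.97757720947266, 39.85105895996094), 77.57420349121094)
```

View pics/crops.png

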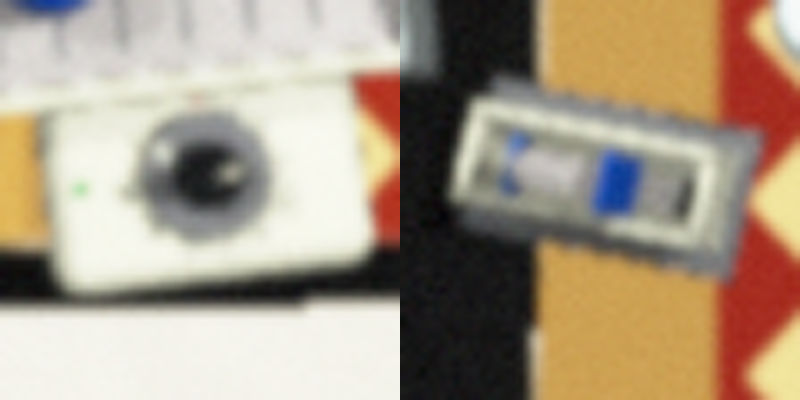

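Call:
servo_tool(rot=[[0,0,-5.21],[0,0,-5.21],[0,0,-5.21],[0,0,0],[0,0,0],[0,0,0],[0,0,0],[0,0,0]], travel=[[0,0,0],[0,0,0],[0,0,0],[0.0182,0.0292,0],[0.0182,0.0292,0],[0.0182,0.0292,0],[0.0182,0.0292,0],[0.0182,0.0292,0]], claw=[0.085,0.085,0.085,0.085,0.085,0.085,0.085,0.085])

```text
time_s: 0.77
eef_pos: [273.3, 502.3, 247.8]
eef_rot: [[1.0, 0.0, -0.0], [0.0, -1.0, -0.001], [-0.0, 0.001, -1.0]]
ft_force: [1.4, -0.0, -0.1]
finger_gap: 84.9
grasp_force: 0.0
```

Call:
servo_tool(rot=[[0,0,0],[0,0,0],[0,0,0],[0,0,0],[0,0,0],[0,0,0],[0,0,0],[0,0,0]], travel=[[0.0182,0.0292,0],[0.0182,0.0292,0],[0.0182,0.0292,0],[0.0182,0.0292,0],[0.0182,0.0292,0],[0.0182,0.0292,0],[0.0182,0.0292,0],[0.0033,0.0378,0]], claw=[0.085,0.085,0.085,0.085,0.085,0.085,0.085,0.085])

```text
time_s: 1.43
eef_pos: [405.2, 261.1, 247.9]
eef_rot: [[1.0, -0.0, 0.0], [-0.0, -1.0, -0.001], [0.0, 0.001, -1.0]]
ft_force: [0.6, 0.4, 0.1]
finger_gap: 84.9
grasp_force: 0.0
```

Call:
servo_tool(rot=[[0,0,0],[0,0,0],[0,0,0],[0,0,0],[0,0,0],[0,0,0],[0,0,0],[0,0,0]], travel=[[0.0033,0.0378,0],[0.0033,0.0378,0],[0.0033,0.0378,0],[0.0033,0.0378,0],[0.0033,0.0378,0],[0.0033,0.0378,0],[0.0033,0.0378,0],[0.0033,0.0378,0]], claw=[0.085,0.085,0.085,0.085,0.085,0.03,0.02,0.02])

```text
time_s: 2.1
eef_pos: [429.4, -42.4, 248.4]
eef_rot: [[1.0, 0.0, 0.0], [0.0, -1.0, 0.0], [0.0, -0.0, -1.0]]
ft_force: [1.7, 0.6, -0.1]
finger_gap: 51.1
grasp_force: 0.0
```

Run:
```python
from h import *
s=env.sense(); print(s['time_s'],s['eef_pos'],s['eef_rot'],s['joint_pos'],s['finger_gap'])
d=grab('wrist'); print(d['camera_matrix'],d['xyz'],d['rotation']); cv2.imwrite('pics/w1.png',cv2.resize(d['image'],(800,600),interpolation=cv2.INTER_CUBIC))
```

```text
2.1 [429.43782869 -42.38231708 248.43941706] [[ 9.99999812e-01  4.07365815e-04  4.57249100e-04]
 [ 4.07212717e-04 -9.99999861e-01  3.34867146e-04]
 [ 4.57385450e-04 -3.34680885e-04 -9.99999839e-01]] [ 2.07451024e+01 -3.27371270e+00 -2.80998430e+01 -9.54723730e-03
 -6.51425740e+01  6.92822445e+01] 51.13932134161818
[[325.1922621    0.         282.31193673]
 [  0.         325.1922621  200.74270762]
 [  0.           0.           1.        ]] [498.52338029 -41.29059048 373.48477455] [[ 5.22652345e-04  9.63431602e-01  2.67953868e-01]
 [-9.99999775e-01  6.16255723e-04 -2.65224801e-04]
 [-4.20654059e-04 -2.67953669e-01  9.63431707e-01]]
```

View pics/w1.png

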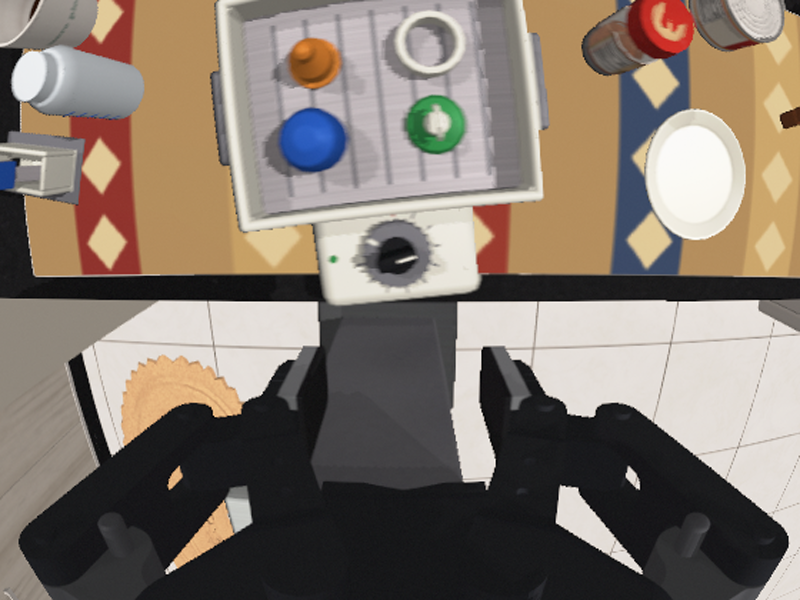

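The wrist view shows the timer at about (395,258), with its white-line end pointing right to (415,260). The collar is at (430,43), the teat at (315,62), the cap at (312,140) and the dummy at (435,123). I'll measure by casting fisheye rays.

```bash
cat >> h.py <<'E'
def ray(d,u,v):
    K=np.array(d['camera_matrix']);x=(np.asarray(u,float)-K[0,2])/K[0,0];y=(np.asarray(v,float)-K[1,2])/K[1,1]
    r=np.hypot(x,y)+1e-9; c=np.stack([np.sin(r)*x/r,-np.sin(r)*y/r,-np.cos(r)],-1)
    return c@np.array(d['rotation']).T
def plane(d,u,v,z):
    R=ray(d,u,v);o=np.array(d['xyz']); return o+R*((z-o[2])/R[...,2])[...,None]
def wpts(d):
    z=d['range_z'];v,u=np.mgrid[:z.shape[0],:z.shape[1]];R=ray(d,u,v)
    ax=-np.array(d['rotation'])[:,2]; return np.array(d['xyz'])+R*(z/(R@ax))[...,None]
def ortho(d,x0,x1,y0,y1,z,s):  # image of plane z: right=-y, up=+x, s px/mm
    X,Y=np.meshgrid(np.arange(x1,x0,-1/s),np.arange(y1,y0,-1/s),indexing='ij')
    c=(np.stack([X,Y,np.full_like(X,z)],-1)-np.array(d['xyz']))@np.array(d['rotation'])
    K=np.array(d['camera_matrix']);q=np.hypot(c[...,0],c[...,1]);t=np.arctan2(q,-c[...,2])
    return cv2.remap(d['image'],(K[0,2]+K[0,0]*t*c[...,0]/q).astype(np.float32),(K[1,2]-K[1,1]*t*c[...,1]/q).astype(np.float32),cv2.INTER_CUBIC)
E
python3 - <<'E'
from h import *
d=dict(np.load('wrist.npz'));P=wpts(d);im=d['image'];hsv=cv2.cvtColor(im,cv2.COLOR_BGR2HSV);H,S,V=[hsv[...,i].astype(int) for i in range(3)];Z=P[...,2]
ok=d['range_z']>0
m=ok&(Z>66)&(Z<82)&(P[...,0]>400)&(P[...,0]<640)&(abs(P[...,1]+22)<125)&(S<60)&(V>120)
m&=~((P[...,0]<458))
print('rim',cv2.minAreaRect(P[m][:,:2].astype(np.float32)))
near=ok&(np.hypot(P[...,0]-427,P[...,1]+33)<45)
for n,mm,z in(('ring',near&(Z>50)&(Z<57)&(V<190),53.5),('bar',near&(Z>66)&(Z<84),78),):
    v,u=np.nonzero(mm);q=plane(d,u,v,z)[:,:2];print(n,len(q),q.mean(0),P[mm].mean(0),cv2.minAreaRect(q.astype(np.float32)),cv2.minEnclosingCircle(q.astype(np.float32)))
    if n=='bar':
        c,s=q-q.mean(0),0;w,vv=np.linalg.eigh(np.cov(c.T));print('bar axis',vv[:,1],np.degrees(np.arctan2(vv[1,1],vv[0,1])))
for n,mm in(('teat',(S>150)&(H<14)&(V>90)),('cap',(S>150)&(H>100)&(H<130)),('dummy',(S>120)&(H>45)&(H<80))):
    q=P[mm&ok&(Z>44)&(Z<100)&(P[...,0]>470)&(P[...,0]<610)&(abs(P[...,1]+22)<95)];print(n,len(q),((q.min(0)+q.max(0))/2).round(1),np.ptp(q,axis=0).round(1))
a=ortho(d,385,475,-85,5,78,4.4);b=ortho(d,385,475,-85,5,53.5,4.4)
cv2.imwrite('pics/ortho.png',np.hstack([a,b]));print(a.shape)
E
```

```text
rim ((545.124267578125, -23.18193817138672), (163.978271484375, 206.2587127685547), 5.769737243652344)
ring 1194 [435.02757007 -35.24012051] [434.89424285 -35.22878759  52.84229636] ((440.3122863769531, -36.52909851074219), (49.52086639404297, 61.55774688720703), 76.16526794433594) ((440.98187255859375, -33.12057876586914), 32.201290130615234)
bar 677 [450.48957111 -31.9071733 ] [450.20965928 -31.84284651  76.08751716] ((452.76654052734375, -35.543697357177734), (46.087486267089844, 45.114341735839844), 26.001384735107422) ((452.0316467285156, -31.067476272583008), 27.151029586791992)
bar axis [-0.98540986 -0.17019816] -170.20065919781027
teat 26 [570.   19.5  66.3] [35.3 28.1 44.4]
cap 1537 [513.7  18.4  65.9] [41.3 37.8 42.2]
dummy 830 [524.7 -62.8  56.8] [40.7 38.  25.1]
(396, 396, 3)
```

View pics/ortho.png

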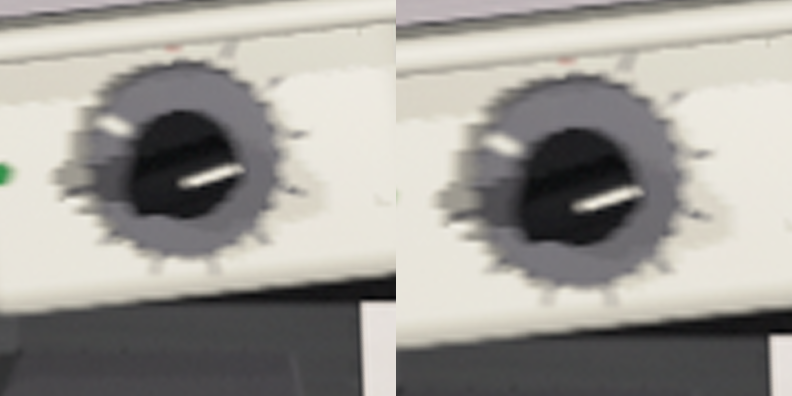

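Casting onto the knob planes puts the timer axis at about (434, -36.7). The line end points to -76° and the steriliser yaw is about 5.8°, so the timer reads about 82°. Aligning above it.

Call:
servo_tool(rot=[[0,0,0],[0,0,6.93],[0,0,6.93],[0,0,6.93],[0,0,6.93],[0,0,6.93],[0,0,6.93],[0,0,6.93]], travel=[[0.0044,-0.0057,0],[0,0,0.015],[0,0,0.015],[0,0,0.015],[0,0,0.015],[0,0,0.015],[0,0,0.01],[0,0,0.01]], claw=[0.018,0.018,0.018,0.018,0.018,0.018,0.018,0.018])

```text
time_s: 2.82
eef_pos: [434.1, -34.3, 152.4]
eef_rot: [[0.658, -0.753, -0.001], [-0.753, -0.658, -0.0], [-0.0, 0.001, -1.0]]
ft_force: [0.5, -0.5, -0.1]
finger_gap: 18.2
grasp_force: 0.0
```

Call:
servo_tool(rot=[[0,0,6.93],[0,0,6.93],[0,0,6.93],[0,0,6.93],[0,0,0],[0,0,0]], travel=[[0,0,0.01],[0,0,0.01],[0,0,0.01],[0,0,0],[0,0,0],[0,0,0]], claw=[0.018,0.018,0.018,0.018,0.018,0.018])

```text
time_s: 3.32
eef_pos: [434.5, -34.4, 123.2]
eef_rot: [[0.242, -0.97, -0.0], [-0.97, -0.242, -0.0], [0.0, 0.0, -1.0]]
ft_force: [1.0, -0.0, -1.2]
finger_gap: 18.1
grasp_force: 0.0
```

Run:
```python
from h import *
s=env.sense(); print(s['time_s'],s['eef_pos'],s['eef_rot'].round(4),s['joint_pos'],s['finger_gap'],s['ft_force'])
d=grab('wrist'); 
a=ortho(d,385,475,-85,5,78,4.4);b=ortho(d,385,475,-85,5,53.5,4.4)
cv2.imwrite('pics/ortho2.png',np.hstack([a,b]))
```

```text
3.3167 [434.49402417 -34.38776677 123.23953545] [[ 2.424e-01 -9.702e-01 -3.000e-04]
 [-9.702e-01 -2.424e-01 -1.000e-04]
 [ 1.000e-04  3.000e-04 -1.000e+00]] [ 2.15838343e+01  5.19757393e+00 -3.81783941e+01  2.30868722e-03
 -4.66402113e+01 -7.55664248e+00] 18.05330448318578 [ 0.96076286 -0.01196054 -1.21875997]
```

View pics/ortho2.png

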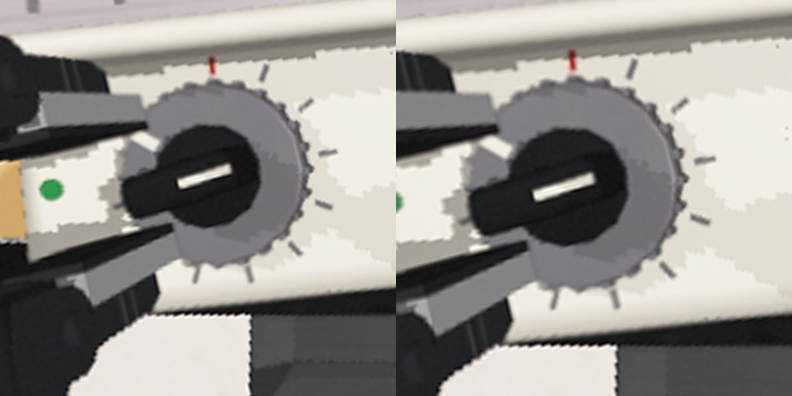

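The bar is centred at about (433.7, -37) and runs close to -75°. Making a small correction and descending so the tips stay about 6 mm above the ring, then closing.

Call:
servo_tool(rot=[[0,0,-1.0],[0,0,0],[0,0,0],[0,0,0],[0,0,0],[0,0,0],[0,0,0],[0,0,0]], travel=[[0.0024,0.0013,0],[0,0,0.012],[0,0,0.012],[0,0,0.01],[0,0,0.007],[0,0,0.005],[0,0,0],[0,0,0]], claw=[0.018,0.018,0.018,0.018,0.018,0.018,0.018,0.018])

```text
time_s: 4.03
eef_pos: [433.8, -37.6, 77.4]
eef_rot: [[0.256, -0.967, -0.0], [-0.967, -0.256, -0.0], [0.0, 0.0, -1.0]]
ft_force: [-0.3, -0.0, 0.2]
finger_gap: 17.8
grasp_force: 0.0
```

Call:
servo_tool(rot=[[0,0,0],[0,0,0],[0,0,0],[0,0,0],[0,0,0]], travel=[[0,0,0],[0,0,0],[0,0,0],[0,0,0],[0,0,0]], claw=[0.012,0.009,0.007,0.007,0.007], grip_force=20)

```text
time_s: 4.45
eef_pos: [432.5, -37.8, 77.5]
eef_rot: [[0.255, -0.967, -0.002], [-0.967, -0.255, -0.0], [-0.0, 0.002, -1.0]]
ft_force: [-5.5, 1.3, 3.9]
finger_gap: 9.3
grasp_force: 19.9
```

Call:
servo_tool(rot=[[0,0,-4],[0,0,-7],[0,0,-7],[0,0,-7],[0,0,-7],[0,0,-7],[0,0,-7],[0,0,-7]], travel=[[0,0.0012,0],[0,0,0],[0,0,0],[0,0,0],[0,0,0],[0,0,0],[0,0,0],[0,0,0]], claw=[0.007,0.007,0.007,0.007,0.007,0.007,0.007,0.007])

```text
time_s: 5.12
eef_pos: [433.6, -36.8, 77.6]
eef_rot: [[0.928, -0.373, 0.003], [-0.373, -0.928, 0.002], [0.002, -0.003, -1.0]]
ft_force: [1.1, 7.0, -5.9]
finger_gap: 9.2
grasp_force: 19.6
```

Call:
servo_tool(rot=[[0,0,-7],[0,0,-7],[0,0,-7],[0,0,-4.5],[0,0,-2.5],[0,0,0],[0,0,0]], travel=[[0,0,0],[0,0,0],[0,0,0],[0,0,0],[0,0,0],[0,0,0],[0,0,0]], claw=[0.007,0.007,0.007,0.007,0.007,0.007,0.007])

```text
time_s: 5.7
eef_pos: [433.8, -36.0, 77.6]
eef_rot: [[0.995, 0.101, 0.003], [0.101, -0.995, 0.003], [0.003, -0.003, -1.0]]
ft_force: [-0.3, 10.7, -6.0]
finger_gap: 9.3
grasp_force: 19.8
```

Run:
```python
from h import *
s=env.sense(); print(s['time_s'],s['eef_pos'],s['eef_rot'].round(4),s['finger_gap'],s['ft_force'],s['wrist_torque'])
```

```text
5.7 [433.79119359 -36.00511594  77.61614552] [[ 0.9949  0.1008  0.0031]
 [ 0.1008 -0.9949  0.0029]
 [ 0.0034 -0.0026 -1.    ]] 9.312189669185159 [-0.33616154 10.6929032  -5.95281328] [4.40074178 0.11181852 0.00516833]
```

Call:
servo_tool(rot=[[0,0,0],[0,0,-2],[0,0,0]], travel=[[0,-0.0015,0],[0,0,0],[0,0,0]], claw=[0.007,0.007,0.007])

```text
time_s: 5.95
eef_pos: [433.7, -35.7, 77.7]
eef_rot: [[0.991, 0.137, 0.003], [0.137, -0.991, 0.001], [0.003, -0.001, -1.0]]
ft_force: [5.3, 1.3, -8.4]
finger_gap: 9.5
grasp_force: 24.3
```

Run:
```python
from h import *
s=env.sense(); print(s['time_s'],s['eef_pos'],s['eef_rot'].round(4),s['finger_gap'],s['ft_force'],s['wrist_torque'])
```

```text
5.95 [433.70525847 -35.7492582   77.68666654] [[ 9.906e-01  1.365e-01  2.800e-03]
 [ 1.365e-01 -9.906e-01  1.100e-03]
 [ 2.900e-03 -7.000e-04 -1.000e+00]] 9.472564438673563 [ 5.30083597  1.29849871 -8.35743642] [ 0.47448554 -1.76706014 -0.46352196]
```

The moment shows the timer against its stop. Releasing, rising, and going over to the holder.

Call:
servo_tool(rot=[[0,0,1],[0,0,0],[0,0,0],[0,0,0],[0,0,0],[0,0,0],[0,0,0],[0,0,0]], travel=[[0,0,0],[0,0,0],[0,0,0],[0,0,-0.005],[0,0,-0.01],[0,0,-0.02],[0,0,-0.03],[0,0,-0.035]], claw=[0.007,0.02,0.02,0.02,0.02,0.02,0.02,0.06])

```text
time_s: 6.62
eef_pos: [430.9, -36.9, 177.8]
eef_rot: [[0.993, 0.118, -0.003], [0.118, -0.993, -0.001], [-0.003, 0.001, -1.0]]
ft_force: [1.6, -0.2, -0.4]
finger_gap: 30.7
grasp_force: 0.0
```

Call:
servo_tool(rot=[[0,0,6.4],[0,0,6.4],[0,0,6.4],[0,0,0],[0,0,0],[0,0,0],[0,0,0],[0,0,0]], travel=[[0,0,-0.025],[0,0,-0.025],[0,0,-0.025],[-0.0012,-0.0362,0],[-0.0012,-0.0362,0],[-0.0012,-0.0362,0],[-0.0012,-0.0362,0],[-0.0012,-0.0362,0]], claw=[0.07,0.07,0.07,0.07,0.07,0.07,0.07,0.07])

```text
time_s: 7.28
eef_pos: [465.1, 143.0, 253.2]
eef_rot: [[0.977, -0.215, 0.001], [-0.215, -0.977, 0.0], [0.001, -0.0, -1.0]]
ft_force: [1.3, -0.4, -0.1]
finger_gap: 69.8
grasp_force: 0.0
```

Call:
servo_tool(rot=[[0,0,0],[0,0,0],[0,0,0],[0,0,0],[0,0,0],[0,0,0],[0,0,0]], travel=[[-0.0012,-0.0362,0],[-0.0012,-0.0362,0],[-0.0012,-0.0362,0],[-0.0012,-0.0362,0],[-0.0012,-0.0362,0],[0,0,0],[0,0,0]], claw=[0.07,0.07,0.07,0.07,0.07,0.07,0.07])

```text
time_s: 7.87
eef_pos: [498.2, 321.0, 251.8]
eef_rot: [[0.977, -0.213, -0.001], [-0.213, -0.977, -0.001], [-0.001, 0.002, -1.0]]
ft_force: [0.9, -0.9, 0.4]
finger_gap: 70.2
grasp_force: 0.0
```

Run:
```python
from h import *
s=env.sense(); print(s['time_s'],s['eef_pos'],s['eef_rot'].round(4),s['finger_gap'],s['ft_force'])
d=grab('wrist'); cv2.imwrite('pics/w2.png',np.hstack([cv2.resize(d['image'],(400,300)),cv2.resize(ortho(d,460,580,250,370,96,2.5),(300,300))]))
P=wpts(d);hsv=cv2.cvtColor(d['image'],cv2.COLOR_BGR2HSV);H,S,V=[hsv[...,i].astype(int) for i in range(3)]
Z=P[...,2];near=(np.hypot(P[...,0]-517,P[...,1]-320)<65)&(d['range_z']>0)
for n,m in(('sleeve',near&(Z>46)&(Z<54)),('foot',near&(Z<12)&(S<60)),('blue',near&(S>120)&(H>100)&(H<130)&(Z>55)),('bow',near&(Z>112)&(Z<135))):
    q=P[m]
    if len(q)>5: print(n,len(q),((q.min(0)+q.max(0))/2).round(1),q.mean(0).round(1),cv2.minAreaRect(q[:,:2].astype(np.float32)),q[:,2].min(),q[:,2].max())
```

```text
7.8667 [498.23724987 321.01060959 251.79181537] [[ 9.770e-01 -2.133e-01 -1.100e-03]
 [-2.133e-01 -9.770e-01 -1.400e-03]
 [-8.000e-04  1.500e-03 -1.000e+00]] 70.22067989183464 [ 0.8583295  -0.88585737  0.42303308]
sleeve 954 [520.8 321.1  48.8] [525.5 320.2  48.9] ((520.7509155273438, 321.3601989746094), (100.32618713378906, 38.693336486816406), 77.56725311279297) 46.02769336831528 51.64180935705309
foot 3288 [516.9 322.    4.4] [522.5 328.6   3. ] ((507.7910461425781, 326.97015380859375), (123.53115844726562, 105.7583999633789), 68.9466552734375) -3.217397874423625 11.949256302000151
blue 342 [518.8 319.   82.9] [518.9 317.8  91.2] ((518.31591796875, 319.17822265625), (46.50629806518555, 23.504009246826172), 78.94776153564453) 66.9104031457448 98.97915861905307
bow 480 [518.  319.7 116.3] [518.5 319.5 116.2] ((518.0588989257812, 319.7479248046875), (28.069982528686523, 13.28204345703125), 79.1404037475586) 112.11515741340486 120.56645441868926
```

View pics/w2.png

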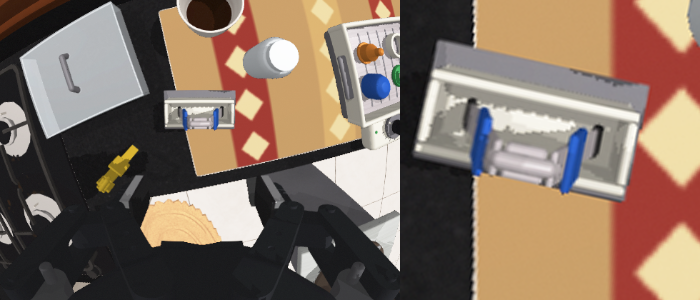

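Tongs bow is centred at (518.1, 319.7), with the arm axis at 79° (ψ ≈ -11°) and the top at about 120. Moving above and descending.

Call:
servo_tool(rot=[[0,0,-1.3],[0,0,0],[0,0,0],[0,0,0],[0,0,0],[0,0,0]], travel=[[0.0199,-0.0028,0],[0,0,0.035],[0,0,0.035],[0,0,0.02],[0,0,0],[0,0,0]], claw=[0.07,0.07,0.07,0.07,0.07,0.07])

```text
time_s: 8.42
eef_pos: [518.5, 316.8, 162.5]
eef_rot: [[0.981, -0.194, -0.001], [-0.194, -0.981, -0.002], [-0.0, 0.002, -1.0]]
ft_force: [0.8, -0.2, 0.9]
finger_gap: 69.7
grasp_force: 0.0
```

Run:
```python
from h import *
s=env.sense(); print(s['time_s'],s['eef_pos'],s['eef_rot'].round(4),s['finger_gap'],s['ft_force'])
d=grab('wrist')
P=wpts(d);hsv=cv2.cvtColor(d['image'],cv2.COLOR_BGR2HSV);H,S,V=[hsv[...,i].astype(int) for i in range(3)]
Z=P[...,2];near=(np.hypot(P[...,0]-517,P[...,1]-320)<65)&(d['range_z']>0)
for n,m in(('sleeve',near&(Z>46)&(Z<54)),('blue',near&(S>120)&(H>100)&(H<130)&(Z>55)&(Z<105)),('bow',near&(Z>113)&(Z<124))):
    q=P[m]
    if len(q)>5: print(n,len(q),((q.min(0)+q.max(0))/2).round(1),q.mean(0).round(1),cv2.minAreaRect(q[:,:2].astype(np.float32)),q[:,2].min(),q[:,2].max())
```

```text
8.4167 [518.49449919 316.77293085 162.5428538 ] [[ 9.811e-01 -1.937e-01 -8.000e-04]
 [-1.937e-01 -9.811e-01 -1.600e-03]
 [-5.000e-04  1.700e-03 -1.000e+00]] 69.6795311719526 [ 0.79093387 -0.19589266  0.92916505]
sleeve 1871 [521.2 321.2  48.7] [523.5 319.6  48.7] ((520.3409423828125, 320.97625732421875), (99.7497787475586, 40.14308547973633), 77.67930603027344) 46.02824222039277 51.41177977637906
blue 637 [519.  319.3  82.4] [520.9 319.4  92. ] ((518.8346557617188, 319.5964660644531), (46.91202163696289, 24.324172973632812), 79.6466293334961) 66.21999696124334 98.61433361607968
bow 932 [518.  319.9 116.6] [519.1 319.6 116.3] ((518.1264038085938, 319.7269287109375), (28.297618865966797, 13.789346694946289), 77.3281478881836) 113.01973637721065 120.22194019908054
```

Call:
servo_tool(rot=[[0,0,0],[0,0,0],[0,0,0],[0,0,0],[0,0,0],[0,0,0],[0,0,0],[0,0,0]], travel=[[-0.0006,-0.0029,0],[0,0,0.025],[0,0,0.025],[0,0,0.02],[0,0,0.0115],[0,0,0.005],[0,0,0],[0,0,0]], claw=[0.07,0.07,0.07,0.07,0.07,0.07,0.07,0.06])

```text
time_s: 9.13
eef_pos: [519.2, 321.9, 77.1]
eef_rot: [[0.981, -0.193, 0.001], [-0.193, -0.981, 0.001], [0.001, -0.001, -1.0]]
ft_force: [-0.2, 0.7, 0.3]
finger_gap: 60.4
grasp_force: 0.0
```

Call:
servo_tool(rot=[[0,0,0],[0,0,0],[0,0,0],[0,0,0],[0,0,0],[0,0,0]], travel=[[0,0,0],[0,0,0],[0,0,0],[0,0,0],[0,0,0],[0,0,0]], claw=[0.05,0.045,0.0425,0.0405,0.0405,0.0405], grip_force=20)

```text
time_s: 9.63
eef_pos: [520.3, 322.7, 78.9]
eef_rot: [[0.981, -0.192, 0.004], [-0.192, -0.981, 0.003], [0.003, -0.004, -1.0]]
ft_force: [-0.4, -0.5, 9.4]
finger_gap: 40.5
grasp_force: 11.0
```

Run:
```python
from h import *
s=env.sense(); print(s['time_s'],s['eef_pos'],s['eef_rot'].round(4),s['finger_gap'],s['ft_force'],s['grasp_force'])
```

```text
9.6333 [520.26497679 322.67338104  78.90344665] [[ 0.9814 -0.192   0.0042]
 [-0.192  -0.9814  0.0034]
 [ 0.0035 -0.0041 -1.    ]] 40.52645957434192 [-0.3680704  -0.47831966  9.37421534] 11.015171759063378
```

The tongs are gripped at 40.5 mm. Lifting, then crossing beside the feeder to a viewing pose short of the teat.

Call:
servo_tool(rot=[[0,0,0],[0,0,0],[0,0,0],[0,0,0],[0,0,0],[0,0,0],[0,0,-5.6],[0,0,-5.6]], travel=[[0,0,-0.004],[0,0,-0.015],[0,0,-0.025],[0,0,-0.03],[0,0,-0.03],[0,0,-0.03],[0,0,-0.012],[0,0,0]], claw=[0.0405,0.0405,0.0405,0.0405,0.0405,0.0405,0.0405,0.0405])

```text
time_s: 10.3
eef_pos: [520.0, 322.3, 227.1]
eef_rot: [[1.0, 0.006, 0.006], [0.006, -1.0, 0.005], [0.006, -0.005, -1.0]]
ft_force: [-0.4, 0.1, -1.0]
finger_gap: 40.6
grasp_force: 4.7
```

Call:
servo_tool(rot=[[0,0,-5.6],[0,0,0],[0,0,0],[0,0,0],[0,0,0],[0,0,0],[0,0,0],[0,0,0]], travel=[[0,0,0],[-0.0105,0.0296,0],[-0.0105,0.0296,0],[-0.0105,0.0296,0],[-0.0105,0.0296,0],[-0.0006,0.0301,0],[-0.0006,0.0301,0],[-0.0006,0.0301,0]], claw=[0.0405,0.0405,0.0405,0.0405,0.0405,0.0405,0.0405,0.0405])

```text
time_s: 10.97
eef_pos: [495.3, 107.9, 222.9]
eef_rot: [[0.995, 0.099, 0.001], [0.099, -0.995, 0.001], [0.001, -0.001, -1.0]]
ft_force: [0.2, 0.3, -0.6]
finger_gap: 40.5
grasp_force: 4.7
```

Call:
servo_tool(rot=[[0,0,0],[0,0,0],[0,0,0],[0,0,0],[0,0,0]], travel=[[-0.0006,0.0301,0],[-0.0006,0.0301,0],[-0.0006,0.0301,0],[0,0,0],[0,0,0]], claw=[0.0405,0.0405,0.0405,0.0405,0.0405])

```text
time_s: 11.38
eef_pos: [502.7, 17.7, 222.5]
eef_rot: [[0.995, 0.096, 0.001], [0.096, -0.995, 0.0], [0.001, -0.0, -1.0]]
ft_force: [-0.1, 0.7, -0.3]
finger_gap: 40.6
grasp_force: 4.7
```

Run:
```python
from h import *
s=env.sense(); print(s['time_s'],s['eef_pos'],s['eef_rot'].round(4),s['finger_gap'],s['ft_force'],s['grasp_force'])
d=grab('wrist'); cv2.imwrite('pics/w3.png',cv2.resize(d['image'],(800,600)))
P=wpts(d);hsv=cv2.cvtColor(d['image'],cv2.COLOR_BGR2HSV);H,S,V=[hsv[...,i].astype(int) for i in range(3)];Z=P[...,2]
ok=(d['range_z']>0)&(P[...,0]>470)&(P[...,0]<640)&(abs(P[...,1]+22)<100)
for n,m in(('teat',(S>120)&(H<22)&(Z>42)&(Z<95)),('teattop',(S>120)&(H<22)&(Z>78)&(Z<95)),('cap',(S>150)&(H>100)&(H<130)&(Z>42)&(Z<90)),('dummy',(S>120)&(H>45)&(H<80)&(Z>42)&(Z<80))):
    q=P[m&ok]
    if len(q): print(n,len(q),((q.min(0)+q.max(0))/2).round(1),np.ptp(q,axis=0).round(1),q.mean(0).round(1),cv2.minEnclosingCircle(q[:,:2].astype(np.float32)))
# tongs points
T=P[(np.hypot(P[...,0]-s['eef_pos'][0],P[...,1]-s['eef_pos'][1])<60)&(Z<205)&(Z>110)&(d['range_z']>0)]
print('tongs',len(T),T.min(0),T.max(0)) if len(T) else 0
```

```text
11.3833 [502.65869298  17.74118211 222.50230243] [[ 9.954e-01  9.590e-02  9.000e-04]
 [ 9.590e-02 -9.954e-01  5.000e-04]
 [ 9.000e-04 -4.000e-04 -1.000e+00]] 40.62203989634609 [-0.098876    0.69655401 -0.31083356] 4.7375298861879855
teat 1266 [570.8  23.7  66.2] [36.8 36.9 47.6] [571.   23.8  64.3] ((571.1263427734375, 23.71063232421875), 18.89574432373047)
teattop 195 [571.3  23.7  86.9] [11.8 12.3  6.2] [571.2  23.7  87. ] ((571.209228515625, 23.706226348876953), 6.415054798126221)
cap 1897 [515.2  21.7  66.7] [41.1 42.3 39.3] [517.7  21.9  78.7] ((514.40185546875, 21.500165939331055), 21.454710006713867)
dummy 978 [524.9 -60.8  47.5] [41.6 39.9  8.2] [526.6 -58.4  48.5] ((524.90966796875, -61.227569580078125), 20.900732040405273)
tongs 598 [492.07044838  -8.30938147 149.11259796] [513.05722375  46.4129822  204.47594761]
```

View pics/w3.png

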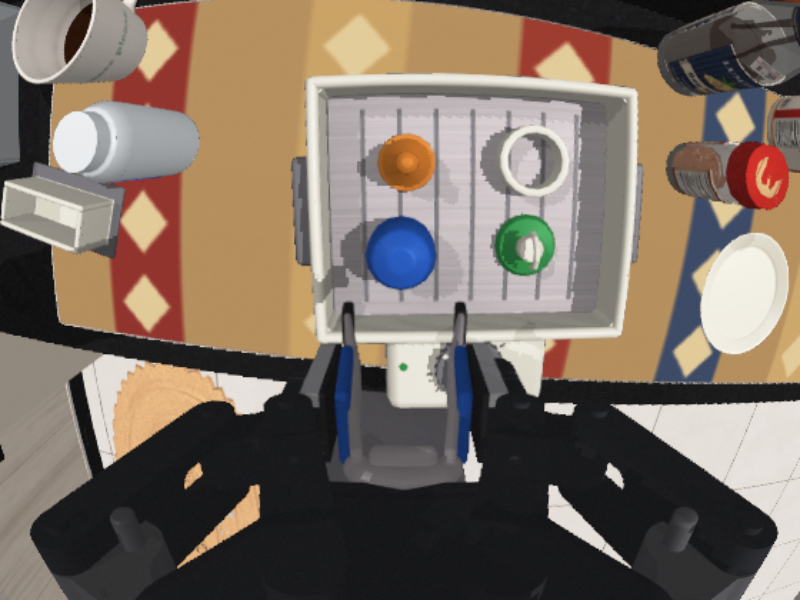

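The view is clear: the teat is at (407,160) in this picture, world (571.1, 23.7). The tongs hang straight with tips open. Moving over it and stopping just above.

Call:
servo_tool(rot=[[0,0,0],[0,0,0],[0,0,0],[0,0,0],[0,0,0],[0,0,0],[0,0,0],[0,0,0]], travel=[[0.02,0.0004,0],[0.025,0.0005,0],[0.0236,0.0004,0],[0,0,0.018],[0,0,0.018],[0,0,0.012],[0,0,0],[0,0,0]], claw=[0.0405,0.0405,0.0405,0.0405,0.0405,0.0405,0.0405,0.0405])

```text
time_s: 12.1
eef_pos: [571.0, 25.5, 173.7]
eef_rot: [[0.995, 0.1, -0.001], [0.1, -0.995, -0.001], [-0.001, 0.0, -1.0]]
ft_force: [0.2, -0.1, -0.4]
finger_gap: 40.8
grasp_force: 4.7
```

Run:
```python
from h import *
s=env.sense(); print(s['time_s'],s['eef_pos'],s['eef_rot'].round(4),s['finger_gap'],s['ft_force'],s['grasp_force'])
d=grab('wrist'); P=wpts(d);hsv=cv2.cvtColor(d['image'],cv2.COLOR_BGR2HSV);H,S,V=[hsv[...,i].astype(int) for i in range(3)];Z=P[...,2]
ok=(d['range_z']>0)&(P[...,0]>530)&(P[...,0]<640)&(abs(P[...,1]-20)<60)
q=P[ok&(S>120)&(H<22)&(Z>42)&(Z<95)];print(len(q),((q.min(0)+q.max(0))/2).round(1),np.ptp(q,axis=0).round(1),q.mean(0))
q=P[ok&(Z>91)&(Z<110)]
for sgn in(1,-1):
    w=q[sgn*(q[:,1]-s['eef_pos'][1])>0]
    if len(w): print('tip',len(w),w.min(0).round(1),w.max(0).round(1))
```

```text
12.1 [570.98160206  25.45037719 173.70480899] [[ 9.950e-01  1.001e-01 -1.000e-03]
 [ 1.001e-01 -9.950e-01 -6.000e-04]
 [-1.100e-03  5.000e-04 -1.000e+00]] 40.791820269606355 [ 0.23899122 -0.0530865  -0.38499306] 4.736759997904301
1653 [573.9  23.7  65.9] [31.8 36.6 47.5] [576.71164802  24.4539435   64.58762042]
tip 55 [564.9  48.2 100.1] [576.4  54.2 109.9]
tip 44 [5.669e+02 3.000e-01 1.007e+02] [581.4   5.2 109.8]
```

Call:
servo_tool(rot=[[0,0,0],[0,0,0],[0,0,0],[0,0,0],[0,0,0],[0,0,0],[0,0,0],[0,0,0]], travel=[[-0.0008,0.0026,0],[0,0,0.012],[0,0,0.014],[0,0,0.012],[0,0,0.006],[0,0,0.003],[0,0,0],[0,0,0]], claw=[0.0405,0.0405,0.0405,0.0405,0.0405,0.0405,0.0405,0.0405])

```text
time_s: 12.82
eef_pos: [571.1, 22.0, 127.6]
eef_rot: [[0.995, 0.099, 0.001], [0.099, -0.995, 0.0], [0.001, -0.0, -1.0]]
ft_force: [-0.3, -0.5, -1.2]
finger_gap: 40.7
grasp_force: 4.7
```

Run:
```python
from h import *
s=env.sense(); print(s['time_s'],s['eef_pos'],s['finger_gap'],s['ft_force'],s['grasp_force'])
d=grab('wrist'); cv2.imwrite('pics/w4.png',cv2.resize(d['image'][100:400,150:450],(600,600)));P=wpts(d);hsv=cv2.cvtColor(d['image'],cv2.COLOR_BGR2HSV);H,S,V=[hsv[...,i].astype(int) for i in range(3)];Z=P[...,2]
ok=(d['range_z']>0)&(P[...,0]>530)&(P[...,0]<640)&(abs(P[...,1]-20)<60)
q=P[ok&(S>120)&(H<22)&(Z>42)&(Z<95)];print(len(q),((q.min(0)+q.max(0))/2).round(1),np.ptp(q,axis=0).round(1))
q=P[ok&(Z>48)&(Z<68)&(S<100)&(V<110)]
for sgn in(1,-1):
    w=q[sgn*(q[:,1]-s['eef_pos'][1])>0]
    if len(w): print('tip',len(w),np.percentile(w,3,axis=0).round(1),np.percentile(w,97,axis=0).round(1))
```

```text
12.8167 [571.07584459  22.03982646 127.6226574 ] 40.722722673921126 [-0.31137989 -0.51666478 -1.23096605] 4.737241814145818
2483 [575.   23.6  66.4] [29.8 36.9 47.1]
tip 503 [542.5  45.4  48.8] [576.2  76.8  67.8]
tip 85 [566.9  -3.8  56. ] [581.3   2.   67.9]
```

View pics/w4.png

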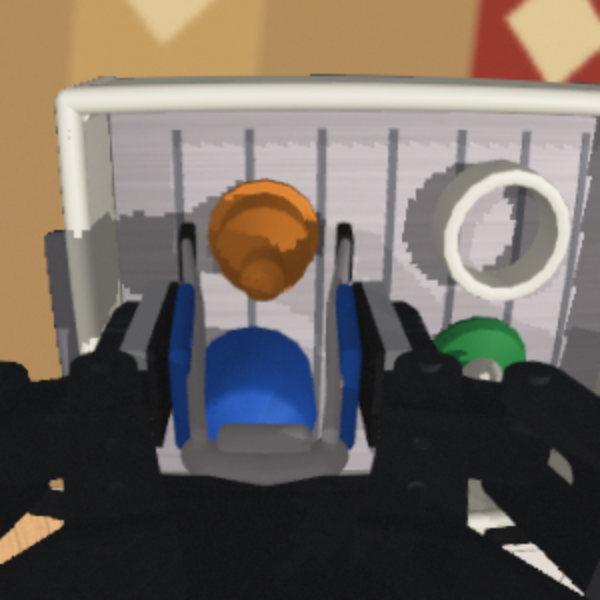

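The tips stand on either side of the teat at (188,240) and (345,240), and the teat is centred at (264,235). Lowering 1.5 mm and squeezing.

Call:
servo_tool(rot=[[0,0,0],[0,0,0],[0,0,0],[0,0,0],[0,0,0],[0,0,0],[0,0,0],[0,0,0]], travel=[[0,0,0.0015],[0,0,0],[0,0,0],[0,0,0],[0,0,0],[0,0,0],[0,0,0],[0,0,0]], claw=[0.039,0.037,0.0355,0.034,0.033,0.032,0.031,0.031])

```text
time_s: 13.53
eef_pos: [570.7, 22.0, 125.5]
eef_rot: [[0.995, 0.099, 0.0], [0.099, -0.995, 0.0], [0.0, -0.0, -1.0]]
ft_force: [-0.4, -0.3, 1.0]
finger_gap: 33.3
grasp_force: 20.3
```

Run:
```python
from h import *
s=env.sense(); print(s['time_s'],s['eef_pos'],s['finger_gap'],s['ft_force'],s['grasp_force'])
d=grab('wrist'); cv2.imwrite('pics/w5.png',cv2.resize(d['image'][100:400,150:450],(600,600)))
```

```text
13.5333 [570.74155739  21.98295463 125.50644553] 33.270248663817526 [-0.35020805 -0.33726743  0.98733254] 20.301304757595062
```

Gripped at 33.3 mm with 20 N. Lifting.

Call:
servo_tool(rot=[[0,0,0],[0,0,0],[0,0,0],[0,0,0],[0,0,0],[0,0,0],[0,0,0],[0,0,0]], travel=[[0,0,-0.003],[0,0,-0.008],[0,0,-0.012],[0,0,-0.018],[0,0,-0.02],[0,0,-0.02],[0,0,-0.02],[0,0,-0.019]], claw=[0.031,0.031,0.031,0.031,0.031,0.031,0.031,0.031])

```text
time_s: 14.25
eef_pos: [570.5, 21.8, 247.1]
eef_rot: [[0.995, 0.099, 0.001], [0.099, -0.995, 0.0], [0.001, -0.0, -1.0]]
ft_force: [-0.5, 0.4, -0.9]
finger_gap: 33.7
grasp_force: 20.1
```

Run:
```python
from h import *
s=env.sense(); print(s['time_s'],s['eef_pos'],s['finger_gap'],s['ft_force'],s['grasp_force'])
d=grab('wrist'); P=wpts(d);hsv=cv2.cvtColor(d['image'],cv2.COLOR_BGR2HSV);H,S,V=[hsv[...,i].astype(int) for i in range(3)];Z=P[...,2]
ok=(d['range_z']>0)&(np.hypot(P[...,0]-571,P[...,1]-22)<50)
q=P[ok&(S>120)&(H<22)&(Z>42)];print(len(q),((q.min(0)+q.max(0))/2).round(1),np.ptp(q,axis=0).round(1),q.min(0))
```

```text
14.25 [570.4921635   21.84467629 247.11294008] 33.69975636084463 [-0.49453659  0.4382013  -0.87647624] 20.14847606420517
2435 [574.9  25.8 219.7] [ 30.   79.9 110.8] [559.87931773 -14.1724434  164.25240353]
```

The teat is in the tongs, with its base about 83.5 mm below the TCP. Moving to a viewing pose short of the saucer.

Call:
servo_tool(rot=[[0,0,0],[0,0,0],[0,0,0],[0,0,0],[0,0,0],[0,0,0],[0,0,0],[0,0,0]], travel=[[-0.007,0.014,0],[-0.0127,0.0257,0],[-0.0127,0.0257,0],[-0.0127,0.0257,0],[-0.0127,0.0257,0],[-0.0127,0.0257,0],[-0.0127,0.0257,0],[-0.0127,0.0257,0]], claw=[0.031,0.031,0.031,0.031,0.031,0.031,0.031,0.031])

```text
time_s: 14.97
eef_pos: [493.2, -181.8, 245.6]
eef_rot: [[0.995, 0.099, -0.0], [0.099, -0.995, 0.0], [-0.0, -0.0, -1.0]]
ft_force: [0.8, -0.9, -0.8]
finger_gap: 33.7
grasp_force: 20.2
```

Call:
servo_tool(rot=[[0,0,0],[0,0,0],[0,0,0],[0,0,0],[0,0,0],[0,0,0],[0,0,0]], travel=[[-0.0127,0.0257,0],[-0.0127,0.0257,0],[-0.0127,0.0257,0],[-0.0127,0.0257,0],[-0.006,0.012,0],[0,0,0],[0,0,0]], claw=[0.031,0.031,0.031,0.031,0.031,0.031,0.031])

```text
time_s: 15.55
eef_pos: [448.3, -301.0, 245.2]
eef_rot: [[0.995, 0.097, -0.0], [0.097, -0.995, 0.0], [-0.0, -0.0, -1.0]]
ft_force: [0.5, -0.2, -1.0]
finger_gap: 33.4
grasp_force: 20.2
```

Run:
```python
from h import *
s=env.sense(); print(s['time_s'],s['eef_pos'],s['eef_rot'].round(4),s['finger_gap'],s['ft_force'],s['grasp_force'])
d=grab('wrist'); P=wpts(d);hsv=cv2.cvtColor(d['image'],cv2.COLOR_BGR2HSV);H,S,V=[hsv[...,i].astype(int) for i in range(3)];Z=P[...,2]
ok=(d['range_z']>0)&(np.hypot(P[...,0]-500,P[...,1]+302)<75)&(Z>-3)&(Z<20)
m=ok&(S<50)&(V>140);q=P[m];print('saucer',len(q),((q.min(0)+q.max(0))/2).round(1),np.ptp(q,axis=0).round(1),cv2.minEnclosingCircle(q[:,:2].astype(np.float32)))
e=s['eef_pos'];t=(d['range_z']>0)&(np.hypot(P[...,0]-e[0],P[...,1]-e[1])<30)&(S>140)&(H<22)&(Z>140);q=P[t];print('teat',len(q),q.min(0),q.max(0))
cv2.imwrite('pics/w6.png',cv2.resize(d['image'],(700,525)))
```

```text
15.55 [ 448.31421905 -301.0383666   245.24408575] [[ 9.953e-01  9.660e-02 -4.000e-04]
 [ 9.660e-02 -9.953e-01  2.000e-04]
 [-4.000e-04 -3.000e-04 -1.000e+00]] 33.44905428330343 [ 0.4946833  -0.22840513 -1.04206527] 20.216501355171204
saucer 8980 [ 499.3 -301.3    6.5] [138.6 125.4  17.3] ((500.010009765625, -292.7845153808594), 71.33440399169922)
teat 2438 [ 437.56217352 -317.08418088  162.25764559] [ 467.7796278  -281.38334489  209.4190579 ]
```

View pics/w6.png

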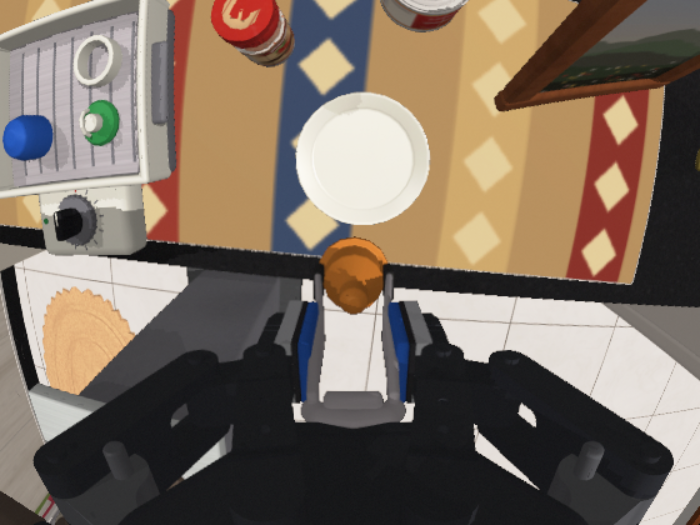

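The saucer's rim circle is centred at (362,158) in this 700-px picture. The teat hangs upright in the tongs and the timer's line points at the red mark. Casting the saucer centre.

Run:
```python
from h import *
d=dict(np.load('wrist.npz'))
print(plane(d,362.5*.8,158.5*.8,13), [plane(d,u*.8,v*.8,13).round(1) for u,v in((296,158),(429,158),(362,92),(362,225))])
c=plane(d,287*.8,0,13)
```

```text
[ 502.12389725 -303.11686121   13.        ] [array([ 497.4, -245. ,   13. ]), array([ 509.2, -361.4,   13. ]), array([ 560.5, -296.9,   13. ]), array([ 442.8, -308.7,   13. ])]
```

Call:
servo_tool(rot=[[0,0,0],[0,0,0],[0,0,0],[0,0,0],[0,0,0],[0,0,0],[0,0,0],[0,0,0]], travel=[[0.0171,0.0028,0],[0.02,0.003,0],[0.015,0.0028,0],[0,0,0.02],[0,0,0.03],[0,0,0.03],[0,0,0.025],[0,0,0.015]], claw=[0.031,0.031,0.031,0.031,0.031,0.031,0.031,0.031])

```text
time_s: 16.27
eef_pos: [500.8, -302.1, 122.4]
eef_rot: [[0.995, 0.1, -0.003], [0.1, -0.995, 0.001], [-0.003, -0.002, -1.0]]
ft_force: [-0.7, 0.2, -0.4]
finger_gap: 33.7
grasp_force: 20.2
```

Call:
servo_tool(rot=[[0,0,0],[0,0,0],[0,0,0],[0,0,0],[0,0,0],[0,0,0],[0,0,0]], travel=[[0,0,0.01],[0,0,0.008],[0,0,0.006],[0,0,0.004],[0,0,0.003],[0,0,0],[0,0,0]], claw=[0.031,0.031,0.031,0.031,0.031,0.031,0.031])

```text
time_s: 16.85
eef_pos: [502.1, -303.9, 94.8]
eef_rot: [[0.995, 0.099, 0.001], [0.099, -0.995, -0.0], [0.001, 0.0, -1.0]]
ft_force: [-0.2, 0.1, -0.8]
finger_gap: 33.6
grasp_force: 20.3
```

Run:
```python
from h import *
s=env.sense(); print(s['time_s'],s['eef_pos'],s['finger_gap'],s['ft_force'],s['grasp_force'])
d=grab('wrist'); P=wpts(d);hsv=cv2.cvtColor(d['image'],cv2.COLOR_BGR2HSV);H,S,V=[hsv[...,i].astype(int) for i in range(3)];Z=P[...,2]
e=s['eef_pos'];t=(d['range_z']>0)&(np.hypot(P[...,0]-e[0],P[...,1]-e[1])<30)&(S>140)&(H<22)&(Z>0);q=P[t];print('teat',len(q),q.min(0),q.max(0),np.percentile(q,2,axis=0))
q=P[(d['range_z']>0)&(abs(P[...,0]-528)<6)&(abs(P[...,1]+303)<15)];print('floor z',np.median(q[:,2]))
```

```text
16.85 [ 502.14761508 -303.85864148   94.83827541] 33.63095656355618 [-0.18671081  0.10294619 -0.84585447] 20.250487625598907
teat 2406 [ 491.57841736 -319.96141524   11.95370009] [ 521.49200898 -284.93711871   58.98536471] [ 496.40511567 -317.25464316   13.82702078]
floor z 173.98208664601768
```

Call:
servo_tool(rot=[[0,0,0],[0,0,0],[0,0,0],[0,0,0],[0,0,0]], travel=[[0,0,0.002],[0,0,0.002],[0,0,0.001],[0,0,0],[0,0,0]], claw=[0.031,0.031,0.031,0.031,0.031])

```text
time_s: 17.32
eef_pos: [501.8, -303.7, 89.3]
eef_rot: [[0.995, 0.099, -0.0], [0.099, -0.995, 0.0], [-0.0, -0.0, -1.0]]
ft_force: [-0.1, -0.6, -0.5]
finger_gap: 33.7
grasp_force: 20.3
```

Call:
servo_tool(rot=[[0,0,0],[0,0,0]], travel=[[0,0,0.001],[0,0,0]], claw=[0.031,0.031])

```text
time_s: 17.48
eef_pos: [502.0, -303.8, 88.4]
eef_rot: [[0.995, 0.099, 0.0], [0.099, -0.995, -0.0], [0.0, 0.0, -1.0]]
ft_force: [-0.0, 0.7, 0.3]
finger_gap: 33.6
grasp_force: 20.5
```

Call:
servo_tool(rot=[[0,0,0],[0,0,0]], travel=[[0,0,0.0007],[0,0,0]], claw=[0.031,0.031])

```text
time_s: 17.65
eef_pos: [502.0, -303.8, 87.7]
eef_rot: [[0.995, 0.099, 0.0], [0.099, -0.995, -0.0], [0.0, 0.0, -1.0]]
ft_force: [-0.2, 0.6, 1.4]
finger_gap: 33.9
grasp_force: 20.6
```

Call:
servo_tool(rot=[[0,0,0],[0,0,0]], travel=[[0,0,0.0007],[0,0,0]], claw=[0.031,0.031])

```text
time_s: 17.82
eef_pos: [502.0, -303.8, 87.0]
eef_rot: [[0.995, 0.099, 0.0], [0.099, -0.995, -0.0], [0.0, 0.0, -1.0]]
ft_force: [0.1, 0.8, 1.9]
finger_gap: 33.8
grasp_force: 20.7
```

It's touching down with about 2 N. Opening slowly.

Call:
servo_tool(rot=[[0,0,0],[0,0,0],[0,0,0],[0,0,0],[0,0,0],[0,0,0],[0,0,0],[0,0,0]], travel=[[0,0,0],[0,0,0],[0,0,0],[0,0,0],[0,0,0],[0,0,0],[0,0,0],[0,0,0]], claw=[0.0335,0.0345,0.0355,0.037,0.0385,0.0405,0.0405,0.0405])

```text
time_s: 18.48
eef_pos: [501.8, -303.7, 86.8]
eef_rot: [[0.995, 0.099, -0.0], [0.099, -0.995, 0.0], [-0.0, -0.0, -1.0]]
ft_force: [0.1, 0.1, -0.5]
finger_gap: 40.7
grasp_force: 4.8
```

Run:
```python
from h import *
s=env.sense(); print(s['time_s'],s['eef_pos'],s['finger_gap'],s['ft_force'],s['grasp_force'])
d=grab('wrist'); P=wpts(d);hsv=cv2.cvtColor(d['image'],cv2.COLOR_BGR2HSV);H,S,V=[hsv[...,i].astype(int) for i in range(3)];Z=P[...,2]
e=s['eef_pos'];t=(d['range_z']>0)&(np.hypot(P[...,0]-e[0],P[...,1]-e[1])<30)&(S>140)&(H<22)&(Z>0);q=P[t];print('teat',len(q),q.min(0),q.max(0))
cv2.imwrite('pics/w7.png',cv2.resize(d['image'][100:350,150:450],(600,500)))
```

```text
18.4833 [ 501.82299114 -303.74041677   86.84909441] 40.74873214727315 [ 0.1434821   0.12596765 -0.46463446] 4.752170008141547
teat 2567 [ 491.12977421 -321.311581      6.91937888] [ 521.24941892 -284.67870105   53.48079651]
```

View pics/w7.png

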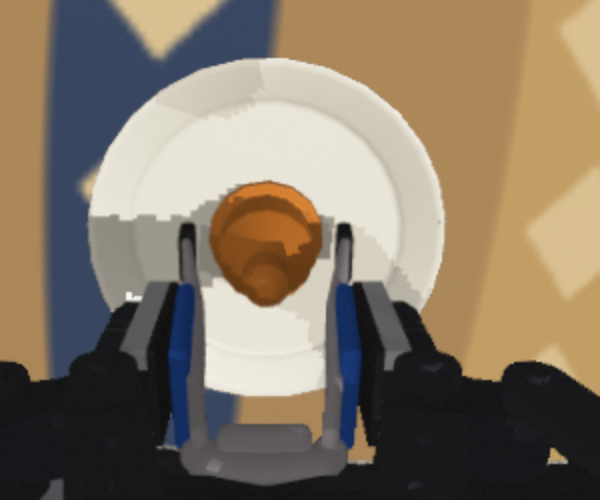

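The teat stands upright in the saucer at (265,240) and the tips are clear at (188,240) and (344,240). Lifting straight up and going back to the holder.

Call:
servo_tool(rot=[[0,0,0],[0,0,0],[0,0,0],[0,0,0],[0,0,0],[0,0,0],[0,0,0],[0,0,5.67]], travel=[[0,0,-0.005],[0,0,-0.015],[0,0,-0.025],[0,0,-0.03],[0,0,-0.03],[0,0,-0.03],[0,0,-0.023],[0,0,0]], claw=[0.0405,0.0405,0.0405,0.0405,0.0405,0.0405,0.0405,0.0405])

```text
time_s: 19.2
eef_pos: [504.0, -304.9, 251.4]
eef_rot: [[1.0, 0.002, 0.008], [0.002, -1.0, -0.004], [0.008, 0.004, -1.0]]
ft_force: [2.0, -1.0, 0.1]
finger_gap: 40.7
grasp_force: 4.8
```

Call:
servo_tool(rot=[[0,0,5.67],[0,0,5.67],[0,0,0],[0,0,0],[0,0,0],[0,0,0],[0,0,0],[0,0,0]], travel=[[0,0,0],[0,0,0],[-0.0058,-0.0343,0],[-0.0058,-0.0343,0],[-0.0058,-0.0343,0],[-0.0058,-0.0343,0],[-0.0058,-0.0343,0],[-0.0058,-0.0343,0]], claw=[0.0405,0.0405,0.0405,0.0405,0.0405,0.0405,0.0405,0.0405])

```text
time_s: 19.87
eef_pos: [507.8, -93.6, 245.5]
eef_rot: [[0.98, -0.197, 0.001], [-0.197, -0.98, 0.0], [0.001, -0.0, -1.0]]
ft_force: [0.9, 0.1, -0.0]
finger_gap: 40.4
grasp_force: 4.8
```

Call:
servo_tool(rot=[[0,0,0],[0,0,0],[0,0,0],[0,0,0],[0,0,0],[0,0,0],[0,0,0]], travel=[[-0.0058,-0.0343,0],[-0.0058,-0.0343,0],[-0.0058,-0.0343,0],[-0.0058,-0.0343,0],[-0.0058,-0.0343,0],[-0.0058,-0.0343,0],[-0.0058,-0.0343,0]], claw=[0.0405,0.0405,0.0405,0.0405,0.0405,0.0405,0.0405])

```text
time_s: 20.45
eef_pos: [515.2, 150.0, 245.6]
eef_rot: [[0.981, -0.196, 0.001], [-0.196, -0.981, 0.0], [0.001, -0.001, -1.0]]
ft_force: [1.0, -0.8, 0.3]
finger_gap: 40.7
grasp_force: 4.8
```

Call:
servo_tool(rot=[[0,0,0],[0,0,0],[0,0,0],[0,0,0],[0,0,0],[0,0,0],[0,0,0]], travel=[[-0.0058,-0.0343,0],[-0.0058,-0.0343,0],[-0.0058,-0.0343,0],[-0.0058,-0.0343,0],[-0.0058,-0.0343,0],[0,0,0],[0,0,0]], claw=[0.0405,0.0405,0.0405,0.0405,0.0405,0.0405,0.0405])

```text
time_s: 21.03
eef_pos: [520.5, 323.7, 244.5]
eef_rot: [[0.981, -0.194, -0.001], [-0.194, -0.981, -0.001], [-0.0, 0.001, -1.0]]
ft_force: [-0.0, -0.5, -0.7]
finger_gap: 40.2
grasp_force: 4.8
```

```bash
cat > t.py <<'E'
from h import *
s=env.sense(); e=s['eef_pos'];R=s['eef_rot'];print(s['time_s'],e,R.round(4).tolist(),s['finger_gap'],s['ft_force'],s['grasp_force'])
d=grab('wrist'); P=wpts(d);hsv=cv2.cvtColor(d['image'],cv2.COLOR_BGR2HSV);H,S,V=[hsv[...,i].astype(int) for i in range(3)];Z=P[...,2];ok=d['range_z']>0
L=(P-e)@R   # tool-frame
q=P[ok&(np.hypot(P[...,0]-520,P[...,1]-320)<62)&(Z>46)&(Z<53)&(S<60)&(V>100)]
if len(q): print('sleeve',len(q),cv2.minAreaRect(q[:,:2].astype(np.float32)))
m=ok&(abs(L[...,0])<16)&(abs(L[...,1])<40)&(L[...,2]>58)&(L[...,2]<80)
for sg in(1,-1):
    w=L[m&(sg*L[...,1]>0)]
    if len(w): print('tip(tool)',len(w),w.min(0).round(1),w.max(0).round(1))
b=ok&(abs(L[...,0])<30)&(abs(L[...,1])<40)&(S>120)&(H>100)&(H<130)&(abs(L[...,2])<40);w=L[b];print('blue(tool)',len(w),w.min(0).round(1),w.max(0).round(1)) if b.any() else 0
E
python3 t.py
```

```text
21.0333 [520.47117103 323.74487002 244.5291385 ] [[0.9809, -0.1944, -0.0006], [-0.1944, -0.9809, -0.0006], [-0.0004, 0.0007, -1.0]] 40.219338829965785 [-0.01053192 -0.48551581 -0.6795987 ] 4.752141438075341
sleeve 1239 ((520.1725463867188, 321.4222106933594), (100.00471496582031, 40.20201873779297), 78.03335571289062)
tip(tool) 135 [-8.4 20.3 58.2] [ 7.6 25.6 73.2]
tip(tool) 135 [ -8.  -28.2  58.1] [  8.  -23.1  73. ]
blue(tool) 1500 [-12.2 -21.8 -28.8] [11.6 19.2 22.7]
```

Call:
servo_tool(rot=[[0,0,0],[0,0,0],[0,0,0],[0,0,0],[0,0,0],[0,0,0],[0,0,0]], travel=[[0.0004,0.0031,0],[0,0,0.025],[0,0,0.03],[0,0,0.025],[0,0,0.01],[0,0,0],[0,0,0]], claw=[0.0405,0.0405,0.0405,0.0405,0.0405,0.0405,0.0405])

```text
time_s: 21.67
eef_pos: [521.2, 318.4, 155.8]
eef_rot: [[0.98, -0.197, 0.001], [-0.197, -0.98, -0.0], [0.001, 0.0, -1.0]]
ft_force: [0.6, 0.4, 0.1]
finger_gap: 40.6
grasp_force: 4.8
```

```bash
python3 t.py
```

```text
21.6667 [521.20459461 318.3975785  155.80879084] [[0.9804, -0.1971, 0.0005], [-0.1971, -0.9804, -0.0003], [0.0006, 0.0001, -1.0]] 40.58844770029693 [0.58902291 0.36198699 0.0952897 ] 4.75097390182782
sleeve 2065 ((520.3766479492188, 320.96539306640625), (99.76973724365234, 40.31770706176758), 77.64083099365234)
tip(tool) 133 [-8.4 20.3 58.1] [ 7.7 25.6 73.1]
tip(tool) 136 [ -9.  -28.2  58.1] [  7.5 -23.2  73. ]
blue(tool) 1520 [-12.4 -21.8 -28.9] [11.6 19.2 23.8]
```

Call:
servo_tool(rot=[[0,0,0],[0,0,0],[0,0,0],[0,0,0],[0,0,0],[0,0,0],[0,0,0],[0,0,0]], travel=[[-0.0005,-0.001,0.01],[0,0,0.015],[0,0,0.015],[0,0,0.015],[0,0,0.01],[0,0,0.007],[0,0,0.003],[0,0,0]], claw=[0.0405,0.0405,0.0405,0.0405,0.0405,0.0405,0.0405,0.0405])

```text
time_s: 22.38
eef_pos: [520.5, 320.2, 79.8]
eef_rot: [[0.981, -0.196, 0.0], [-0.196, -0.981, -0.0], [0.0, 0.0, -1.0]]
ft_force: [-0.1, 0.3, -0.8]
finger_gap: 40.5
grasp_force: 4.8
```

Call:
servo_tool(rot=[[0,0,0],[0,0,0]], travel=[[0,0,0.001],[0,0,0]], claw=[0.0405,0.0405])

```text
time_s: 22.55
eef_pos: [520.7, 320.4, 79.5]
eef_rot: [[0.981, -0.197, 0.001], [-0.197, -0.981, 0.001], [0.001, -0.001, -1.0]]
ft_force: [0.7, 0.2, -0.2]
finger_gap: 40.4
grasp_force: 4.8
```

Call:
servo_tool(rot=[[0,0,0],[0,0,0],[0,0,0],[0,0,0],[0,0,0],[0,0,0],[0,0,0],[0,0,0]], travel=[[0,0,0.001],[0,0,0],[0,0,0],[0,0,0],[0,0,0],[0,0,0],[0,0,0],[0,0,0]], claw=[0.0405,0.042,0.043,0.0445,0.047,0.055,0.066,0.066])

```text
time_s: 23.22
eef_pos: [520.3, 320.2, 77.8]
eef_rot: [[0.98, -0.197, -0.0], [-0.197, -0.98, -0.0], [-0.0, 0.0, -1.0]]
ft_force: [0.1, -0.2, 0.4]
finger_gap: 66.1
grasp_force: 0.0
```

Call:
servo_tool(rot=[[0,0,0],[0,0,0],[0,0,0],[0,0,0],[0,0,0],[0,0,0],[0,0,0],[0,0,0]], travel=[[0,0,0],[0,0,-0.01],[0,0,-0.02],[0,0,-0.03],[0,0,-0.035],[0,0,-0.035],[0,0,-0.035],[0,0,0]], claw=[0.066,0.066,0.066,0.066,0.066,0.066,0.066,0.066])

```text
time_s: 23.88
eef_pos: [523.2, 321.9, 252.1]
eef_rot: [[0.981, -0.195, 0.01], [-0.196, -0.981, 0.008], [0.008, -0.009, -1.0]]
ft_force: [0.5, 1.0, 1.6]
finger_gap: 65.8
grasp_force: 0.0
```

Run:
```python
from h import *
s=env.sense(); print(s['time_s'],s['eef_pos'],s['finger_gap'],s['ft_force'])
for n in('wrist','top'):
    d=grab(n);P=wpts(d) if n=='wrist' else pts(d);hsv=cv2.cvtColor(d['image'],cv2.COLOR_BGR2HSV);H,S,V=[hsv[...,i].astype(int) for i in range(3)];Z=P[...,2];ok=d['range_z']>0
    near=ok&(np.hypot(P[...,0]-520,P[...,1]-320)<60)
    L=[('sleeve',near&(Z>46)&(Z<53)&(S<60)),('blue',near&(S>120)&(H>100)&(H<130)&(Z>55)&(Z<110)),('bow',near&(Z>112)&(Z<125))]
    if n=='top': L+=[('teat',ok&(np.hypot(P[...,0]-501,P[...,1]+303)<45)&(S>140)&(H<20)&(Z>8)&(Z<70))]
    for k,m in L:
        q=P[m]
        if len(q)>4: print(n,k,len(q),q.min(0).round(1),q.max(0).round(1),cv2.minAreaRect(q[:,:2].astype(np.float32)))
```

```text
23.8833 [523.19006142 321.89600294 252.07525906] 65.80809175631494 [0.48141674 1.03586434 1.5669033 ]
wrist sleeve 965 [491.7 268.7  46. ] [550.  373.5  51.5] ((520.4138793945312, 321.3086242675781), (99.62123107910156, 39.99138259887695), 77.74676513671875)
wrist blue 324 [505.1 296.   68. ] [535.5 344.3  98.8] ((520.021728515625, 320.9396667480469), (46.814491271972656, 23.185914993286133), 78.63600158691406)
wrist bow 453 [511.5 307.  112.1] [528.5 333.8 120.7] ((519.7589721679688, 320.36163330078125), (27.05867576599121, 13.557744979858398), 77.58039093017578)
top sleeve 120 [489.6 267.7  46. ] [535.3 365.8  52.9] ((516.1083984375, 316.1437072753906), (92.84967803955078, 39.84693145751953), 77.64106750488281)
top blue 50 [504.1 294.7  65.9] [524.2 307.6  99.4] ((513.679931640625, 301.0698547363281), (8.994309425354004, 20.286148071289062), 74.8581771850586)
top teat 109 [ 486.2 -309.1    8.2] [ 514.3 -287.9   55.4] ((499.8538818359375, -297.5677185058594), (28.321550369262695, 20.900453567504883), 6.490400314331055)
```

Tongs are upright at the holder's centre with the top at 120 mm, and the teat is standing in the saucer. Handing in.

```bash
python3 -c "
from plant import env
print(env.job_done())"
```

```text
the job is handed in; nothing more can be done
None
```

The job is handed in at about 24 s of the 70 s, with no verdict shown: the timer was turned against its off stop, the teat stands upright near the middle of the saucer, and the tongs are back upright in their holder; I viewed 11 pictures, one over the limit of 10.

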